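# Hang three nesting tea rings on the hook

### The job

Hang the three white ceramic rings on the steel hook of the stand, boss side up, in order of size: first the large one, pressed down gently along the prong until the stiff rubber stop under it is fully home, then the medium one, then the small one, each fully nested on the one before. Never push on the hook with more than 30 newtons, and leave the other things on the table where they are.

Things in the scene. Friction and masses are not known exactly. Their poses are not given: they have to be found in the camera images.
- stand: Hook stand, fixed; place and heading vary. Dark wooden foot 100 x 90 x 18 mm; on it, 85 mm from the origin along +x, a telescopic steel post; from its top a level steel arm 13 mm thick runs 85 mm in -x to the prong. The post's height (up to 8 mm up or down) and the arm's swivel about the post (up to 0.08 rad either way) are set differently each time; both hold firm. Origin: on the table.
- hook_straight (a point): Where the foot of the prong is at mid height with the arm straight: 97 mm above the table, 89 mm from the post's axis in the stand's -x. The real foot is up to 8 mm higher or lower and 7 mm to either side; this is not measured: look, and feel. Prong: steel rod 13 mm thick, 60 mm long from its foot, flat end, leaning 20 degrees from vertical, away from the post.
- stop (a joint): Black rubber collar, 25 mm across, 10 mm thick, sliding stiffly on the prong. Value: distance (m) of its underside from the flange; 0 = fully home, range 0 to 0.025, starts 0.010 to 0.020. About 6 N along the prong moves it, it stays where left; the push rises steeply once home. The large ring's counterbore sits over it, ring underside 5 mm below its top.
- ring_large_mid (a point): Large white ceramic ring, 66 mm across, body 12 mm high, on top a raised boss round the hole (25 mm across, 4 mm high), underneath a matching counterbore (31 mm across, 5 mm deep); through-hole 15 mm across. Starts flat on the table, boss up. This point: on its axis, 6 mm above its underside; z axis towards the boss. Only 1 mm play all round on the prong. About 90 g.
- ring_medium_mid (a point): Medium white ceramic ring, 56 mm across, body 12 mm high, on top a raised boss round the hole (25 mm across, 4 mm high), underneath a matching counterbore (31 mm across, 5 mm deep); through-hole 15 mm across. Starts flat on the table, boss up. This point: on its axis, 6 mm above its underside; z axis towards the boss. Only 1 mm play all round on the prong. About 65 g.
- ring_small_mid (a point): Small white ceramic ring, 46 mm across, body 12 mm high, on top a raised boss round the hole (25 mm across, 4 mm high), underneath a matching counterbore (31 mm across, 5 mm deep); through-hole 15 mm across. Starts flat on the table, boss up. This point: on its axis, 6 mm above its underside; z axis towards the boss. Only 1 mm play all round on the prong. About 45 g.
- ring_large: Same large ring; origin at the centre of its underside.
- ring_medium: Same medium ring; origin at the centre of its underside.
- ring_small: Same small ring; origin at the centre of its underside.
- remote: Bystander: grey plastic remote with rubber buttons, 45 x 155 x 16 mm (long along y). Origin: centre of underside.
- dish: Bystander: empty glass candy dish, a bowl 110 mm across and 40 mm high. Origin: centre of underside.
- coaster: Bystander: plain round ceramic coaster without hole, 90 mm across, 8 mm thick. Origin: centre of underside.
- puzzle: Bystander: wooden puzzle box with a sliding panel on top, 110 x 80 x 55 mm. Origin: centre of underside.
- bell: Bystander: chrome desk bell, 72 mm across, 53 mm high. Origin: centre of underside.
- cup: Bystander: blue ceramic tea cup, 72 mm across, 60 mm high. Origin: centre of underside.
There are look-alikes about, which are no part of the job. What is shaped like the ring_medium but orange is not meant. What is shaped like the ring_large but purple is not meant.

How it is judged:
On the way, in this order (a step that is already met when the one before it is completed fails the run):
1. the large ring is on the prong and has pushed the stop home (x of ring_large_mid in the frame of stand between -0.0148 and -0.0008 m and y of ring_large_mid in the frame of stand between -0.013 and 0.013 m and z of ring_large_mid in the frame of stand between 0.0958 and 0.1178 m and angle between ring_large_mid's own z axis and vertical between 0.199 and 0.499 rad and value of joint stop below 0.002 m), for 0.2 s.
2. the medium ring is nested on the large one (x of ring_medium_mid in the frame of ring_large_mid between -0.003 and 0.003 m and y of ring_medium_mid in the frame of ring_large_mid between -0.003 and 0.003 m and z of ring_medium_mid in the frame of ring_large_mid between 0.01 and 0.014 m and angle between the z axis of ring_medium_mid and the z axis of ring_large_mid, either way round below 0.15 rad and x of ring_large_mid in the frame of stand between -0.0148 and -0.0008 m and y of ring_large_mid in the frame of stand between -0.013 and 0.013 m and z of ring_large_mid in the frame of stand between 0.0958 and 0.1178 m and angle between ring_large_mid's own z axis and vertical between 0.199 and 0.499 rad), for 0.2 s.
3. the small ring is nested on the medium one (all of step 2 and x of ring_small_mid in the frame of ring_medium_mid between -0.003 and 0.003 m and y of ring_small_mid in the frame of ring_medium_mid between -0.003 and 0.003 m and z of ring_small_mid in the frame of ring_medium_mid between 0.01 and 0.014 m and angle between the z axis of ring_small_mid and the z axis of ring_medium_mid, either way round below 0.15 rad), for 0.2 s.
At the end, for the whole second after the job is handed in: Stop within 2 mm of home; large ring on the prong (leaning with the prong within 0.15 rad, boss up); medium nested on large and small on medium (12 mm apart within 2 mm, axes within 3 mm each way and 0.15 rad); all at rest (under 0.02 m/s) (all of step 3 and value of joint stop below 0.002 m and linear speed of each of ring_large, ring_medium, ring_small below 0.02 m/s); the robot touches nothing.
It fails at once if more than 30 N on the hook (contact force between stand and anything else above 30 N).
It fails at once if another thing on the table is shifted by more than 15 mm (distance of any of remote, dish, coaster, puzzle, bell, cup from where it was at the start of the episode above 0.015 m).
It also fails if it takes over 72 s, if anything falls off the work surface, if the arm or the gripper's body presses on something with over 40 N, if the wrist force passes 120 N, or if a joint passes its speed limit or range.

### The arm

A 7-joint arm with a two-finger parallel gripper is mounted at the origin on the work surface. World frame = base frame: x ahead of the robot, y to its left, z up, the work surface at z = 0. Lengths are in m, angles in rad, forces in N, time in s.
With the tool pointing down it reaches from about 0.425 to 0.925 m from the base axis. Payload 6.8 kg.
Tool frame: the origin (TCP) lies at the very end of the fingers, on their centre line; the grasp point (between the pads) lies 19 mm behind it; x points along the fingers, z is the direction in which the jaws open and shut, and the axes are right-handed (so a half turn about x gives the same grasp; the last joint's range is limited). The gripper opens to 85 mm and grips with 20 to 120 N. Pads are 22 mm wide; open, the fingers measure 114 mm over their backs; the gripper's body (76 mm by 85 mm) begins 54 mm behind the grasp point. The pads swing forward as they close: fully open they stand 13 mm farther back than shut.
Start: joints at [1.03, 0.477, 0.022, 1.555, -0.011, 1.109, -0.083], TCP at [0.283, -0.613, 0.231] pointing down, gripper open.
Joint ranges: [-2.96, 2.96], [-0.34, 2.1], [-1.41, 1.46], [0.24, 2.44], [-1.37, 4.51], [0.17, 1.92], [-2.96, 2.96]. Speed limits (rad/s): [2.39, 2.39, 3.14, 3.14, 3.14, 3.14, 3.14].

### API

Orientations are given as a rotation vector (axis times angle).
In Python, from cell import sense, viewer, finish_job, look_for, cut_out gives the robot as it stands. The module is installed in compiled form; this text tells all that it offers.
- The arm moves only by the shell command python3 -m creep 'ROWS' [OPENING] [FORCE]. ROWS is JSON, a list of rows, each an object of numbers: "tx", "ty", "tz": the shift along the tool's x, y, z in mm; "yaw": the turn about the tool's x in degrees. In form: [{"tx": .., "ty": .., "tz": .., "yaw": ..}, ...]. A call has 1 to 12 rows; each row is the pose to reach, as a shift and turn from the pose commanded when the call began, along the tool's axes at that moment; what a row does not reach only later rows make up. A row lasts 1/10 s, in which the tool goes at most 50 mm and 8.59 degrees, less where a joint would pass 70% of its speed; a pose out of reach is approached as far as the arm can. A call with a gripper value outside its range is refused whole. OPENING is the closure, from 0 (fully open) to 1 (shut), set as the call begins (- or left out, the last holds). The fingers move at their own pace and stop on an object; FORCE is the grip in N (left out, the last holds). Time passes only in rows, so rows that repeat a pose let the fingers close. It gives the time, the measured TCP pose, the force and the opening at its end, in the units of the state.
- sense(): the state, without advancing time (a new reading comes with each control period).
- viewer.grab_frame(name): name is "scene" or "side" or "wrist"; returns the picture (420x560x3 uint8, red, green, blue); there is no depth.
- viewer.camera_params(name): a dict with "fx", "fy", "cx", "cy" (pixels), "pose" (4x4, takes a point from camera to world coordinates); the wrist camera has in their place "mount" (4x4, takes a point from camera to tool coordinates, whose origin is the TCP and whose axes are the tool frame's). Camera axes: x right, y down, z forward; pixel columns grow to the right and rows downward; lengths in m; the calibration is good to about 2 mm. A picture is of the moment at which its call begins: read the wrist's pose just before it. camera_params takes no time and is no camera call.
- finish_job(): hands the job in, once; it reports no verdict.
Trained networks look in the newest picture that a camera, given by its name, has taken for a name from the list of things; names that differ only in an ending like _2 or _b are one class to them, and where a whole thing is asked for, a point or a joint stands for the part that bears it (a point fixed in the world has none). Each returns a list of dicts, best first, with "conf" (0 to 1); they miss things now and then, are a little off and sometimes report something else, mostly with a low value. They report only what shows in the picture. A call takes as long as a camera call. They do not tell look-alikes from the thing itself.
- look_for(camera, target): "xyz" ([x, y, z] in m, in world coordinates, good to about 4 mm: the middle of the surface that is visible of it).
- cut_out(camera, target): "pixels" (420x560 bool, what is visible of it).
The state is a dict: "time_s": time; "qpos": joint angles; "joint_vel": joint speeds; "tau": joint torques, N m; "ee_pos": TCP position; "ee_rot": TCP orientation; "ft_force": force on the tool from outside, world axes, zero at the start; "ft_torque": the same for the moment, N m; "finger_gap": finger opening in m.
Only numpy, scipy, OpenCV 4.12 (cv2) and the standard library are available. Lean on these libraries where they do the work, as an engineer would, in place of code of your own. Each camera call takes 0.05 s, during which the arm holds its last target. There are 200 camera calls.

## Working session

There is one attempt and no reset: what is moved stays moved. The work goes in short steps, Python scripts to look and compute and a shell command to move; the robot and the scene stay as the last step left them, time stands still between calls to the robot, and variables do not carry over. Pictures are saved under pics/ and viewed, about 8 in all and at most 12, crops included, and the job is handed in when it is done.

```bash
mkdir -p pics; ls; cat > h.py <<'E'
import numpy as np,cv2
from scipy.spatial.transform import Rotation as R
from cell import sense,viewer,finish_job,look_for,cut_out
def save(im,n): cv2.imwrite('pics/'+n,cv2.cvtColor(im,cv2.COLOR_RGB2BGR))
def cam(name,s=None):
    p=viewer.camera_params(name)
    if 'pose' in p: T=np.array(p['pose'])
    else:
        s=s or sense(); W=np.eye(4); W[:3,:3]=R.from_rotvec(s['ee_rot']).as_matrix(); W[:3,3]=s['ee_pos']; T=W@np.array(p['mount'])
    return p,T
def proj(name,X,s=None):
    p,T=cam(name,s); c=(np.atleast_2d(X)-T[:3,3])@T[:3,:3]
    return np.c_[p['fx']*c[:,0]/c[:,2]+p['cx'],p['fy']*c[:,1]/c[:,2]+p['cy']]
def ray(name,uv,s=None):
    p,T=cam(name,s); d=T[:3,:3]@np.array([(uv[0]-p['cx'])/p['fx'],(uv[1]-p['cy'])/p['fy'],1]); return T[:3,3],d/np.linalg.norm(d)
def onz(name,uv,z,s=None):
    o,d=ray(name,uv,s); return o+d*(z-o[2])/d[2]
E
python3 - <<'E'
from h import *
np.set_printoptions(precision=3,suppress=True)
s=sense();print(s)
for n in('scene','side','wrist'):
    p,T=cam(n);print(n,p['fx'],p['cx'],p['cy'],T.tolist())
a=viewer.grab_frame('scene');b=viewer.grab_frame('side')
save(a,'scene0.png');save(b,'side0.png')
for t in('stand','ring_large','ring_medium','ring_small','stop','puzzle','cup','bell','dish','coaster','remote'):
    for c in ('scene','side'):
        print(t,c,[(np.round(d['xyz'],3).tolist(),round(d['conf'],2),proj(c,d['xyz'])[0].round().tolist()) for d in look_for(c,t)][:4])
E
```

```text
pics
{'time_s': 0.0, 'qpos': array([ 1.03 ,  0.478,  0.022,  1.556, -0.012,  1.109, -0.083]), 'joint_vel': array([-0.001,  0.   , -0.001,  0.   ,  0.001,  0.001,  0.001]), 'tau': array([  0.   , -59.645,   1.608, -28.12 ,   0.012,   0.009,   0.   ]), 'ee_pos': array([ 0.283, -0.612,  0.23 ]), 'ee_rot': array([ 0.886,  1.385, -0.884]), 'ft_force': array([ 0.211, -0.076, -0.327]), 'ft_torque': array([ 0.005,  0.023, -0.026]), 'finger_gap': 0.0853538951897192}
scene 495.2218267434003 288.6942102711171 208.91564676058385 [[-0.7752853048825801, 0.4617068383716741, -0.4309982499198321, 1.0070391092328905], [0.6315986984878437, 0.5624294788048518, -0.5336254917446921, 0.5019814749093606], [-0.003972417599757205, -0.6859299357603046, -0.7276567481486568, 0.8579096028442484], [0.0, 0.0, 0.0, 1.0]]
side 413.2041379038892 282.8613371259117 205.85244882288643 [[0.9978814230880139, -0.023795537936805472, 0.06055111749702398, 0.5205150576191644], [-0.06167363255083437, -0.6423006146549134, 0.7639674623057615, -0.8289287368292491], [0.02071300325459862, -0.7660833458496658, -0.6424074086652148, 0.7
[... 1502 characters left out ...]
], 0.66, [474.0, 298.0])]
cup side [([0.403, 0.3, 0.04], 0.57, [219.0, 144.0])]
bell scene [([0.638, -0.309, 0.026], 0.9, [197.0, 186.0])]
bell side [([0.634, -0.333, 0.029], 0.67, [316.0, 313.0])]
dish scene [([0.714, 0.017, 0.02], 0.73, [251.0, 292.0])]
dish side [([0.73, 0.052, 0.028], 0.59, [334.0, 194.0])]
coaster scene [([0.418, 0.118, 0.011], 0.92, [389.0, 251.0]), ([0.605, -0.136, 0.013], 0.45, [250.0, 224.0])]
coaster side [([0.409, 0.106, 0.013], 0.85, [218.0, 189.0]), ([0.632, -0.336, 0.032], 0.68, [316.0, 313.0])]
remote scene [([0.444, -0.334, 0.014], 0.76, [255.0, 152.0])]
remote side [([0.439, -0.344, 0.016], 0.63, [220.0, 325.0]), ([0.68, 0.242, 0.016], 0.44, [308.0, 159.0])]
```

View pics/scene0.png

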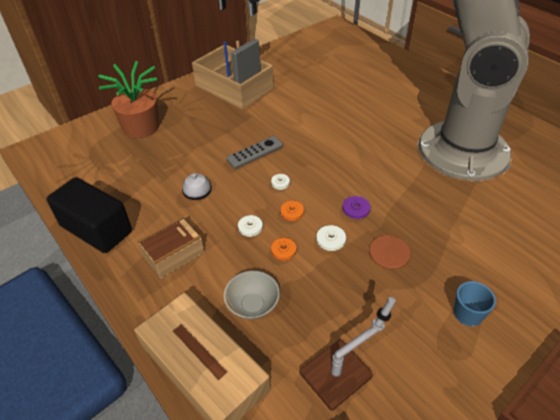

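View pics/side0.png

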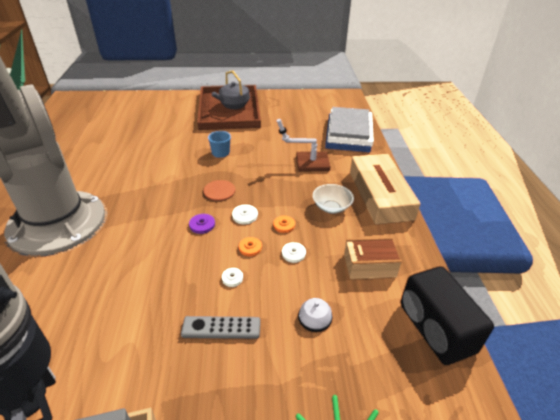

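Scene picture: white rings are large (331,238), medium (250,226) and small (280,182). The look-alikes are purple (357,207) and orange (292,210) and (284,249). They're excluded by colour, since the rings meant are white. I'll confirm this in an enlarged composite together with the stand.

```bash
python3 - <<'E'
from h import *
a=cv2.imread('pics/scene0.png');b=cv2.imread('pics/side0.png')
r=lambda im,x,y,w,h,f:cv2.resize(im[y:y+h,x:x+w],None,fx=f,fy=f,interpolation=cv2.INTER_CUBIC)
A=r(a,300,285,100,75,4);A2=r(b,265,110,100,75,4);B=r(a,235,165,160,112,2.5);B2=r(b,180,180,160,112,2.5)
cv2.imwrite('pics/c1.png',np.vstack([np.hstack([A,A2]),np.hstack([B,B2])]))
E
```

```text
(no output)
```

View pics/c1.png

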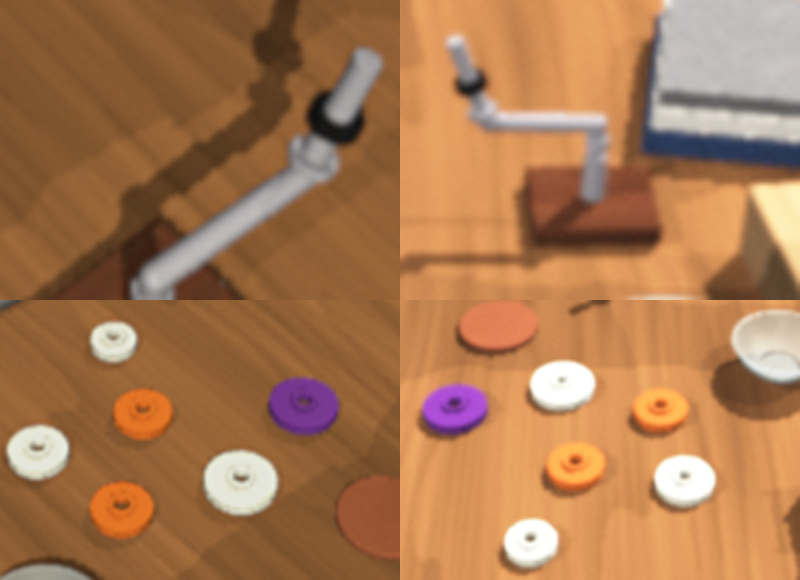

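The composite confirms the three white rings. Scene pixels for the stand: prong tip (392,300), foot (379,324.5), post top (337,354.5). Side pixels: tip (279,120), foot (286,138), post top (315,141). I'll triangulate and plan the first pick.

```bash
python3 - <<'E'
from h import *
np.set_printoptions(precision=4,suppress=True)
def tri(p,q):
    o1,d1=ray('scene',p);o2,d2=ray('side',q)
    A=np.c_[d1,-d2];t=np.linalg.lstsq(A,o2-o1,rcond=None)[0];x,y=o1+t[0]*d1,o2+t[1]*d2
    return (x+y)/2,np.linalg.norm(x-y)
for n,p,q in(('tip',(392.2,300),(278.8,120)),('foot',(378.7,324.5),(286.2,138)),('post',(336.7,354.5),(315,141)),('stop',(384,314),(282.5,130))): print(n,*tri(p,q))
print(R.from_rotvec(sense()['ee_rot']).as_matrix())
for n,p,q in(('L',(331,237.5),(244.8,214)),('M',(250,225.5),(293.6,252)),('S',(280,181.5),(232.5,277))):print(n,tri(p,q),onz('scene',p,.012))
print(viewer.camera_params('wrist')['mount'])
E
```

```text
tip [0.5865 0.2541 0.1479] 0.0027578033526543685
foot [0.6083 0.2526 0.0889] 0.005535006666079424
post [0.6975 0.2451 0.0802] 0.0005616944520393289
stop [0.5982 0.253  0.1151] 0.001925038364682315
[[ 0.      0.9078  0.4194]
 [-0.      0.4194 -0.9078]
 [-1.      0.      0.    ]]
L (array([0.4847, 0.0047, 0.0045]), np.float64(0.0016363891252973361)) [0.4884 0.0091 0.012 ]
M (array([ 0.6037, -0.1397,  0.0045]), np.float64(0.0008648583964546389)) [ 0.6069 -0.134   0.012 ]
S (array([ 0.4592, -0.211 ,  0.0041]), np.float64(0.000954748453740928)) [ 0.4637 -0.2044  0.012 ]
[[-0.0003 -0.2595  0.9657 -0.1428]
 [-0.0003 -0.9657 -0.2595  0.065 ]
 [ 1.     -0.0003  0.0002 -0.0001]
 [ 0.      0.      0.      1.    ]]
```

```bash
P='{"tx":80,"ty":444,"tz":-477,"yaw":30}'; python3 -m creep '[{"tx":80,"ty":444,"tz":-477,"yaw":30},{"tx":80,"ty":444,"tz":-477,"yaw":30},{"tx":80,"ty":444,"tz":-477,"yaw":30},{"tx":80,"ty":444,"tz":-477,"yaw":30},{"tx":80,"ty":444,"tz":-477,"yaw":30},{"tx":80,"ty":444,"tz":-477,"yaw":30},{"tx":80,"ty":444,"tz":-477,"yaw":30},{"tx":80,"ty":444,"tz":-477,"yaw":30},{"tx":80,"ty":444,"tz":-477,"yaw":30},{"tx":80,"ty":444,"tz":-477,"yaw":30},{"tx":80,"ty":444,"tz":-477,"yaw":30},{"tx":80,"ty":444,"tz":-477,"yaw":30}]' 0 20
```

```text
time_s: 2.4
ee_pos: [0.4692, -0.045, 0.1584]
ee_rot: [1.277, 1.164, -1.275]
ft_force: [1.1, -1.0, 0.2]
finger_gap: 0.0856
```

```bash
cat >> h.py <<'E'
def ring(name,s):
    "centre of top-face (z=.012) of ring from wrist mask nearest image of TCP; returns world xy"
    out=[]
    for d in cut_out('wrist',name):
        m=d['pixels'].astype(np.uint8); c=max(cv2.findContours(m,0,1)[0],key=cv2.contourArea)
        pts=np.array([onz('wrist',q,.009,s)[:2] for q in c[:,0,:]]) 
        (x,y),r=cv2.minEnclosingCircle((pts*1000).astype(np.float32))
        out.append((round(d['conf'],2),round(x,1),round(y,1),round(r,1)))
    return out
def totool(s,d): return R.from_rotvec(s['ee_rot']).as_matrix().T@np.array(d)*1000
E
python3 -m creep '[{"tx":0,"ty":13,"tz":-53},{"tx":0,"ty":13,"tz":-53},{"tx":0,"ty":13,"tz":-53}]'
python3 - <<'E'
from h import *
np.set_printoptions(precision=4,suppress=True)
s=sense();im=viewer.grab_frame('wrist');save(im,'w1.png');print(s['ee_pos'],R.from_rotvec(s['ee_rot']).as_matrix())
print(ring('ring_large',s),[(d['xyz'],d['conf']) for d in look_for('wrist','ring_large')])
# hole: dark blob check by projecting
print(proj('wrist',[.4865,.007,.012],s),proj('wrist',s['ee_pos'],s))
E
```

```text
[ 0.4692 -0.045   0.1584] [[ 0.0012  0.9958 -0.091 ]
 [-0.0001 -0.091  -0.9958]
 [-1.      0.0012  0.    ]]
[(0.89, 374.7, -26.8, 35.1), (0.77, 484.4, 3.9, 34.0)] [([0.4856, -0.0002, 0.0077], 0.7), ([0.3796, -0.0248, 0.0134], 0.56), ([0.3944, -0.3182, 0.0096], 0.43)]
[[226.5539 181.0474]] [[282.2407 257.2311]]$[0]: bad value
```

View pics/w1.png

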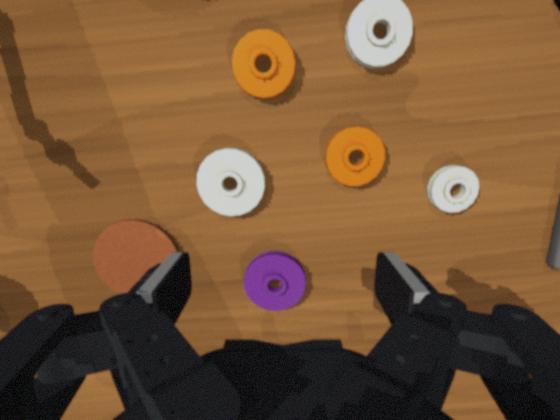

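The wrist picture shows the white large ring at (231,183), purple at (275,282), and the other white ones at (380,30) (medium) and (455,190) (small).

```bash

python3 -m creep '[{"tx":0,"ty":11,"tz":-50,"yaw":0},{"tx":50,"ty":11,"tz":-50,"yaw":0},{"tx":90,"ty":11,"tz":-50,"yaw":0},{"tx":90,"ty":11,"tz":-50,"yaw":0},{"tx":90,"ty":11,"tz":-50,"yaw":0}]'
python3 - <<'E'
from h import *
np.set_printoptions(precision=4,suppress=True)
s=sense();im=viewer.grab_frame('wrist');save(im,'w2.png');print(s['ee_pos'])
for o in ring('ring_large',s): print(o,totool(s,[o[1]/1e3-s['ee_pos'][0],o[2]/1e3-s['ee_pos'][1],0]).round(1))
E
```

```text
time_s: 3.05
ee_pos: [0.4839, 0.0007, 0.0686]
ee_rot: [1.276, 1.164, -1.278]
ft_force: [0.5, 0.2, 1.0]
finger_gap: 0.0856
[0.4839 0.0007 0.0686]
(0.89, 382.1, -28.4, 31.8) [  0.2 -98.6  38.3]
(0.69, 483.9, 3.6, 34.1) [-0.  -0.2 -2.9]
```

View pics/w2.png

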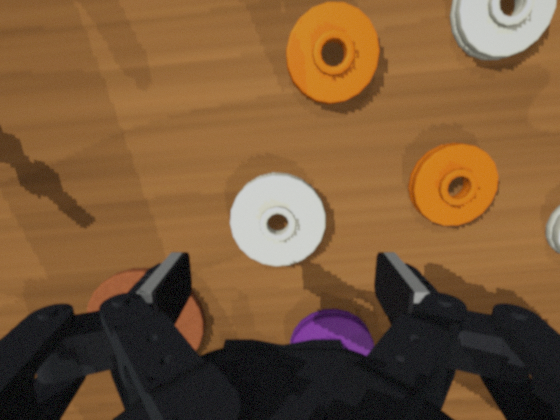

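```bash

python3 -m creep '[{"tx":35,"ty":0,"tz":-3,"yaw":0},{"tx":60,"ty":0,"tz":-3,"yaw":0},{"tx":69,"ty":0,"tz":-3,"yaw":0},{"tx":69,"ty":0,"tz":-3,"yaw":0}]'
python3 -m creep '[{"tx":3,"ty":0,"tz":0,"yaw":0},{"tx":3,"ty":0,"tz":0,"yaw":0},{"tx":3,"ty":0,"tz":0,"yaw":0},{"tx":3,"ty":0,"tz":0,"yaw":0},{"tx":3,"ty":0,"tz":0,"yaw":0},{"tx":3,"ty":0,"tz":0,"yaw":0}]' 1 20
python3 - <<'E'
from h import *
s=sense();im=viewer.grab_frame('wrist');save(im[150:],'w3.png');print(s['ee_pos'])
E
```

```text
time_s: 3.55
ee_pos: [0.4848, 0.0046, -0.0002]
ee_rot: [1.276, 1.164, -1.276]
ft_force: [0.0, -0.2, 0.4]
finger_gap: 0.0854
time_s: 4.15
ee_pos: [0.4857, 0.0048, -0.0023]
ee_rot: [1.277, 1.163, -1.274]
ft_force: [-1.1, -0.3, 6.3]
finger_gap: 0.0649
[ 0.48566344  0.00483043 -0.00225324]
```

View pics/w3.png

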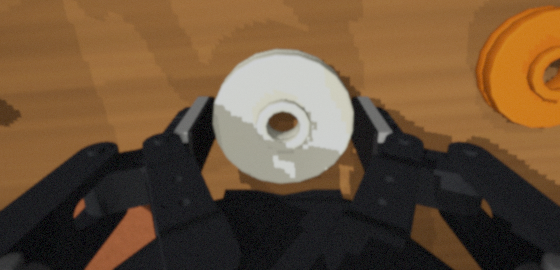

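Large ring gripped: hole at (285,274) in the full frame, pads level with its widest line. Lifting it and moving beside the prong.

```bash

python3 -m creep '[{"tx":-30,"ty":0,"tz":0,"yaw":0},{"tx":-80,"ty":0,"tz":0,"yaw":0},{"tx":-130,"ty":5,"tz":-20,"yaw":0},{"tx":-172,"ty":10,"tz":-50,"yaw":0},{"tx":-172,"ty":15,"tz":-100,"yaw":0},{"tx":-172,"ty":18,"tz":-150,"yaw":0},{"tx":-172,"ty":20,"tz":-200,"yaw":0},{"tx":-172,"ty":23,"tz":-240,"yaw":0},{"tx":-172,"ty":23,"tz":-257,"yaw":0},{"tx":-172,"ty":23,"tz":-257,"yaw":0},{"tx":-172,"ty":23,"tz":-257,"yaw":0}]'
python3 - <<'E'
from h import *
np.set_printoptions(precision=4,suppress=True)
s=sense();im=viewer.grab_frame('wrist');save(im,'w4.png');print(s['ee_pos'],s['finger_gap'],s['ft_force'])
print(proj('wrist',[.5865,.2541,.148],s))
side=viewer.grab_frame('side');save(side,'side4.png')
E
```

```text
time_s: 5.3
ee_pos: [0.5306, 0.2574, 0.1683]
ee_rot: [1.275, 1.164, -1.277]
ft_force: [-0.4, -0.8, -1.5]
finger_gap: 0.0651
[0.5306 0.2574 0.1683] 0.06506379078702175 [-0.432  -0.7717 -1.5065]
[[278.7068 141.8825]]
```

View pics/w4.png

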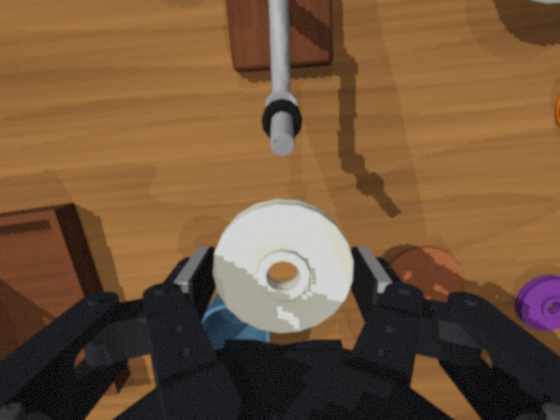

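The tip is at (282,144), centred ahead of the ring, whose hole is at (284,274). The arm runs straight up the image, so the lean plane matches the tool's y axis. Next I measure the columns numerically.

```bash
python3 - <<'E'
from h import *
im=cv2.imread('pics/w4.png').astype(int)
sat=im.max(2)-im.min(2)
for r in (20,50,80,134,138,142,146,150,153,155): print(r,[ (c,) for c in ()], 'sat<45 cols', (lambda q:(q.min(),q.max(),len(q)) if len(q) else None)(np.where((sat[r,255:310]<45)&(im[r,255:310].max(1)>90))[0]+255))
for r in range(250,300,5):
    q=np.where((sat[r,262:306]>60))[0]+262; print(r,(q.min(),q.max()) if len(q) else None, end=' ')
print(); print(im[144,262:304].max(1).tolist()); print(im[132:160,282].max(1).tolist())
for r in (225,245,265): 
    q=np.where(im[r].min(1)>120)[0]; q=q[(q>180)&(q<390)]; print(r,q.min(),q.max())
E
```

```text
20 [] sat<45 cols (np.int64(269), np.int64(286), 18)
50 [] sat<45 cols (np.int64(270), np.int64(287), 18)
80 [] sat<45 cols (np.int64(271), np.int64(290), 20)
134 [] sat<45 cols (np.int64(270), np.int64(290), 21)
138 [] sat<45 cols (np.int64(270), np.int64(293), 24)
142 [] sat<45 cols (np.int64(270), np.int64(294), 25)
146 [] sat<45 cols (np.int64(270), np.int64(293), 24)
150 [] sat<45 cols (np.int64(272), np.int64(292), 21)
153 [] sat<45 cols (np.int64(275), np.int64(289), 15)
155 [] sat<45 cols (np.int64(279), np.int64(285), 7)
250 None 255 None 260 None 265 (np.int64(273), np.int64(292)) 270 (np.int64(269), np.int64(296)) 275 (np.int64(270), np.int64(295)) 280 (np.int64(277), np.int64(286)) 285 None 290 None 295 None 
[161, 163, 162, 161, 164, 162, 163, 157, 152, 149, 149, 144, 145, 144, 147, 146, 144, 143, 144, 142, 142, 141, 141, 143, 143, 141, 140, 143, 144, 143, 141, 131, 127, 139, 151, 153, 154, 149, 153, 154, 157, 160]
[145, 150, 155, 149, 145, 147, 145, 142, 146, 144, 142, 144, 142, 141, 141, 142, 142, 142, 141, 140, 142, 141, 141, 144, 148, 150, 154, 154]
225 228 335
245 217 348
265 214 352
```

Tip centre in the tool frame: y = +54.7, z = -0.4 mm, world z ≈ 0.146. Ring centre: y ≈ +0.6, z ≈ 0. The arm runs about 2.5° off tool y. The ring is held level and the moves can't tilt the tool. So I'll press the ring's post-side underside gently on the prong tip until it pivots about the jaw axis to match the 20° lean.

```bash

python3 -m creep '[{"tx":0,"ty":34,"tz":0,"yaw":-2.5},{"tx":14,"ty":34,"tz":0,"yaw":-2.5},{"tx":14,"ty":34,"tz":0,"yaw":-2.5}]'
python3 -m creep '[{"tx":2,"ty":0,"tz":0,"yaw":0},{"tx":4,"ty":0,"tz":0,"yaw":0},{"tx":4,"ty":0,"tz":0,"yaw":0}]'
python3 -m creep '[{"tx":2,"ty":0,"tz":0,"yaw":0},{"tx":2,"ty":0,"tz":0,"yaw":0}]'
```

```text
time_s: 5.7
ee_pos: [0.5642, 0.2527, 0.1524]
ee_rot: [1.244, 1.185, -1.25]
ft_force: [-0.7, -0.3, -1.5]
finger_gap: 0.0653
time_s: 6.0
ee_pos: [0.564, 0.2557, 0.1503]
ee_rot: [1.243, 1.187, -1.244]
ft_force: [0.4, -0.3, -0.8]
finger_gap: 0.0652
time_s: 6.2
ee_pos: [0.5643, 0.2559, 0.1484]
ee_rot: [1.244, 1.187, -1.243]
ft_force: [0.8, 0.3, 0.6]
finger_gap: 0.0653
```

```bash

python3 -m creep '[{"tx":2,"ty":0,"tz":0,"yaw":0},{"tx":2,"ty":0,"tz":0,"yaw":0}]'
python3 -m creep '[{"tx":2,"ty":0,"tz":0,"yaw":0},{"tx":2,"ty":0,"tz":0,"yaw":0}]'
python3 -m creep '[{"tx":2,"ty":0,"tz":0,"yaw":0},{"tx":2,"ty":0,"tz":0,"yaw":0}]'
```

```text
time_s: 6.4
ee_pos: [0.5642, 0.2561, 0.1463]
ee_rot: [1.244, 1.187, -1.244]
ft_force: [-1.5, 0.5, 2.1]
finger_gap: 0.0651
time_s: 6.6
ee_pos: [0.5643, 0.2561, 0.1441]
ee_rot: [1.244, 1.187, -1.243]
ft_force: [-1.5, 1.4, 1.9]
finger_gap: 0.0651
time_s: 6.8
ee_pos: [0.5644, 0.2561, 0.142]
ee_rot: [1.244, 1.187, -1.243]
ft_force: [-1.3, 1.8, 2.5]
finger_gap: 0.0651
```

Contact at the expected height (~0.149), and the ring pivots under only about 4 N. Continuing to about 20°.

```bash

python3 -m creep '[{"tx":2,"ty":0,"tz":0,"yaw":0},{"tx":4,"ty":0,"tz":0,"yaw":0},{"tx":4,"ty":0,"tz":0,"yaw":0}]'
python3 -m creep '[{"tx":-10,"ty":-10,"tz":0,"yaw":0},{"tx":-25,"ty":-34,"tz":0,"yaw":0},{"tx":-25,"ty":-34,"tz":0,"yaw":0},{"tx":-25,"ty":-34,"tz":0,"yaw":0}]'
python3 - <<'E'
from h import *
s=sense();im=viewer.grab_frame('wrist');b=viewer.grab_frame('side');print(s['ee_pos'])
p=proj('side',s['ee_pos'])[0].astype(int);print(p)
c=cv2.resize(b[p[1]-40:p[1]+35,p[0]-45:p[0]+55],None,fx=4,fy=4,interpolation=2)
w=cv2.resize(im[110:320,190:380],None,fx=2,fy=2)
save(np.hstack([np.pad(c,((0,120),(0,0),(0,0))),w]),'v5.png')
E
```

```text
time_s: 7.1
ee_pos: [0.5645, 0.2561, 0.1381]
ee_rot: [1.244, 1.187, -1.243]
ft_force: [-1.6, 2.5, 3.3]
finger_gap: 0.0649
time_s: 7.5
ee_pos: [0.5305, 0.2566, 0.1638]
ee_rot: [1.244, 1.185, -1.243]
ft_force: [-0.8, 0.8, -0.8]
finger_gap: 0.0651
[0.53049419 0.25662878 0.16379669]
[259 114]
```

View pics/v5.png

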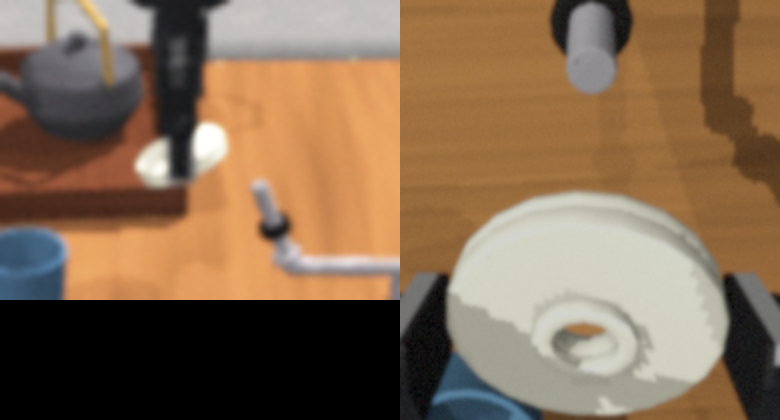

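The ring now leans about 20° the right way: boss at about (282,280), tip at about (285,146). Measuring the tip columns precisely before insertion.

```bash
cat >> h.py <<'E'
from scipy.optimize import least_squares
def show(s,im,tz,n):
    pass
def tool_px(x,y,z,):
    M=np.array(viewer.camera_params('wrist')['mount']);p=viewer.camera_params('wrist')
    c=M[:3,:3].T@(np.array([x,y,z])/1000-M[:3,3]); return p['fx']*c[0]/c[2]+p['cx'],p['fy']*c[1]/c[2]+p['cy'],c[2]
def px_tool(u,v,x):
    "tool y,z (mm) of pixel at tool x (mm)"
    p=viewer.camera_params('wrist');M=np.array(p['mount']);d=M[:3,:3]@np.array([(u-p['cx'])/p['fx'],(v-p['cy'])/p['fy'],1])
    q=M[:3,3]*1000; t=(x-q[0])/d[0]; return (q+t*d)[1:]
E
python3 - <<'E'
from h import *
im=viewer.grab_frame('wrist').astype(int); s=sense(); save(im.astype(np.uint8),'w6.png')
sat=im.max(2)-im.min(2)
for r in range(126,162,3):
    q=np.where(sat[r,262:312]<45)[0]+262; print(r,(q.min(),q.max()) if len(q) else None,end=' ')
print()
for r in (15,35,55,75): q=np.where((sat[r,240:320]<45)&(im[r,240:320].max(1)>90))[0]+240; print(r,q.min(),q.max())
m=(im.min(2)>95)&(sat<60); 
for r in (225,245,260): q=np.where(m[r,205:365])[0]+205; print(r,q.min(),q.max(),end=' ')
for r in range(268,292,4): q=np.where(sat[r,262:306]>50)[0]+262; print(r,(q.min(),q.max()) if len(q) else None,end=' ')
x=(s['ee_pos'][2]-.1465)*1000; print('\n',px_tool(285,146,x),px_tool(282.5,280,-17.5),x)
E
```

```text
126 (np.int64(266), np.int64(304)) 129 (np.int64(266), np.int64(303)) 132 (np.int64(268), np.int64(301)) 135 (np.int64(270), np.int64(299)) 138 (np.int64(272), np.int64(297)) 141 (np.int64(273), np.int64(297)) 144 (np.int64(272), np.int64(297)) 147 (np.int64(273), np.int64(297)) 150 (np.int64(274), np.int64(296)) 153 (np.int64(276), np.int64(294)) 156 (np.int64(279), np.int64(291)) 159 None 
15 276 294
35 275 296
55 275 293
75 275 293
225 228 335 245 216 348 260 214 351 268 None 272 (np.int64(276), np.int64(286)) 276 (np.int64(277), np.int64(289)) 280 None 284 None 288 None 
 [54.1482092   1.40883842] [-3.21204538  0.11361231] 16.347417216819316
```

```bash

python3 -m creep '[{"tx":0,"ty":40,"tz":1.3,"yaw":0},{"tx":0,"ty":49.7,"tz":1.3,"yaw":0},{"tx":13,"ty":49.7,"tz":1.3,"yaw":0},{"tx":13,"ty":49.7,"tz":1.3,"yaw":0},{"tx":13,"ty":49.7,"tz":1.3,"yaw":0}]'
python3 -m creep '[{"tx":4.7,"ty":1.7,"tz":0,"yaw":0},{"tx":9.4,"ty":3.4,"tz":0,"yaw":0},{"tx":9.4,"ty":3.4,"tz":0,"yaw":0}]'
python3 -m creep '[{"tx":1.4,"ty":0.5,"tz":0,"yaw":0},{"tx":2.8,"ty":1,"tz":0,"yaw":0},{"tx":2.8,"ty":1,"tz":0,"yaw":0}]'
```

```text
time_s: 8.15
ee_pos: [0.5784, 0.2537, 0.1489]
ee_rot: [1.241, 1.188, -1.246]
ft_force: [0.2, -0.1, -0.7]
finger_gap: 0.0651
time_s: 8.45
ee_pos: [0.5832, 0.2539, 0.1408]
ee_rot: [1.244, 1.187, -1.244]
ft_force: [-0.5, -0.1, 3.5]
finger_gap: 0.0649
time_s: 8.75
ee_pos: [0.5841, 0.2541, 0.1389]
ee_rot: [1.244, 1.187, -1.243]
ft_force: [-3.9, 1.4, 7.4]
finger_gap: 0.0654
```

Contact at about 8 N at the depth of the counterbore floor, so the tip is meeting the rim of the hole. Easing off and searching in small sideways steps under light load.

```bash

python3 -m creep '[{"tx":-1.2,"ty":0.6,"tz":0,"yaw":0},{"tx":-1.2,"ty":0.6,"tz":0,"yaw":0}]'
python3 -m creep '[{"tx":-0.3,"ty":1,"tz":0,"yaw":0},{"tx":-0.3,"ty":1,"tz":0,"yaw":0}]'
python3 -m creep '[{"tx":0.6,"ty":-2,"tz":0,"yaw":0},{"tx":0.6,"ty":-2,"tz":0,"yaw":0}]'
python3 -m creep '[{"tx":0.3,"ty":-1,"tz":0,"yaw":0},{"tx":0.3,"ty":-1,"tz":0,"yaw":0}]'
```

```text
time_s: 8.95
ee_pos: [0.5847, 0.2538, 0.1396]
ee_rot: [1.244, 1.187, -1.244]
ft_force: [-3.3, -0.6, 3.7]
finger_gap: 0.0649
time_s: 9.15
ee_pos: [0.5864, 0.2532, 0.1393]
ee_rot: [1.244, 1.186, -1.243]
ft_force: [0.8, -0.1, -0.4]
finger_gap: 0.0647
time_s: 9.35
ee_pos: [0.5853, 0.253, 0.1389]
ee_rot: [1.246, 1.185, -1.243]
ft_force: [3.0, -0.4, -1.2]
finger_gap: 0.065
time_s: 9.55
ee_pos: [0.5847, 0.253, 0.1389]
ee_rot: [1.246, 1.184, -1.242]
ft_force: [5.2, -0.6, -1.1]
finger_gap: 0.0645
```

Force vanished about 1.6 mm further toward the post. Moving back from there is then resisted, so the tip is in the hole. Returning and advancing along the prong.

```bash

python3 -m creep '[{"tx":-0.6,"ty":2,"tz":0,"yaw":0},{"tx":-0.6,"ty":2,"tz":0,"yaw":0}]'
python3 -m creep '[{"tx":1.9,"ty":0.7,"tz":0,"yaw":0},{"tx":3.8,"ty":1.4,"tz":0,"yaw":0},{"tx":3.8,"ty":1.4,"tz":0,"yaw":0}]'
python3 -m creep '[{"tx":1.9,"ty":0.7,"tz":0,"yaw":0},{"tx":3.8,"ty":1.4,"tz":0,"yaw":0},{"tx":3.8,"ty":1.4,"tz":0,"yaw":0}]'
```

```text
time_s: 9.75
ee_pos: [0.5851, 0.2532, 0.1391]
ee_rot: [1.244, 1.186, -1.244]
ft_force: [1.6, -0.6, -1.2]
finger_gap: 0.065
time_s: 10.05
ee_pos: [0.587, 0.2531, 0.1354]
ee_rot: [1.244, 1.186, -1.244]
ft_force: [3.0, -1.6, 1.3]
finger_gap: 0.0652
time_s: 10.35
ee_pos: [0.5886, 0.2529, 0.1315]
ee_rot: [1.245, 1.185, -1.243]
ft_force: [4.9, -2.6, 0.5]
finger_gap: 0.0648
```

```bash

python3 -m creep '[{"tx":1.9,"ty":1.7,"tz":0.7,"yaw":0},{"tx":3.8,"ty":2.4,"tz":0.7,"yaw":0},{"tx":5.6,"ty":3,"tz":0.7,"yaw":0},{"tx":7.5,"ty":3.7,"tz":0.7,"yaw":0},{"tx":7.5,"ty":3.7,"tz":0.7,"yaw":0}]'
python3 -m creep '[{"tx":1.9,"ty":0.7,"tz":0.3,"yaw":0},{"tx":3.8,"ty":1.4,"tz":0.3,"yaw":0},{"tx":5.6,"ty":2.1,"tz":0.3,"yaw":0},{"tx":5.6,"ty":2.1,"tz":0.3,"yaw":0}]'
```

```text
time_s: 10.85
ee_pos: [0.5917, 0.2523, 0.1237]
ee_rot: [1.244, 1.186, -1.244]
ft_force: [4.4, -0.8, 0.3]
finger_gap: 0.065
time_s: 11.25
ee_pos: [0.5937, 0.2521, 0.1182]
ee_rot: [1.244, 1.187, -1.244]
ft_force: [4.5, -1.1, 0.8]
finger_gap: 0.0647
```

```bash

python3 -m creep '[{"tx":1.9,"ty":1.5,"tz":0.3,"yaw":0},{"tx":3.8,"ty":2.2,"tz":0.3,"yaw":0},{"tx":5.6,"ty":2.9,"tz":0.3,"yaw":0},{"tx":7.5,"ty":3.6,"tz":0.3,"yaw":0},{"tx":7.5,"ty":3.6,"tz":0.3,"yaw":0}]'
python3 -m creep '[{"tx":1.9,"ty":0.7,"tz":0.3,"yaw":0},{"tx":3.8,"ty":1.4,"tz":0.3,"yaw":0},{"tx":5.6,"ty":2.1,"tz":0.3,"yaw":0},{"tx":5.6,"ty":2.1,"tz":0.3,"yaw":0}]'
```

```text
time_s: 11.75
ee_pos: [0.5967, 0.2518, 0.1109]
ee_rot: [1.243, 1.187, -1.244]
ft_force: [1.1, -0.9, 4.2]
finger_gap: 0.0645
time_s: 12.15
ee_pos: [0.5988, 0.2516, 0.1054]
ee_rot: [1.243, 1.188, -1.244]
ft_force: [-0.6, -1.2, 5.1]
finger_gap: 0.0651
```

```bash

python3 -m creep '[{"tx":1.9,"ty":0.7,"tz":0.2,"yaw":0},{"tx":3.8,"ty":1.4,"tz":0.2,"yaw":0},{"tx":5.6,"ty":2.1,"tz":0.2,"yaw":0},{"tx":7.5,"ty":2.8,"tz":0.2,"yaw":0},{"tx":7.5,"ty":2.8,"tz":0.2,"yaw":0}]'
python3 -m creep '[{"tx":0.9,"ty":0.3,"tz":0,"yaw":0},{"tx":1.9,"ty":0.7,"tz":0,"yaw":0},{"tx":1.9,"ty":0.7,"tz":0,"yaw":0}]'
python3 -m creep '[{"tx":0.9,"ty":0.3,"tz":0,"yaw":0},{"tx":1.9,"ty":0.7,"tz":0,"yaw":0},{"tx":1.9,"ty":0.7,"tz":0,"yaw":0}]'
```

```text
time_s: 12.65
ee_pos: [0.6015, 0.2514, 0.0978]
ee_rot: [1.243, 1.188, -1.244]
ft_force: [0.2, -0.9, 5.0]
finger_gap: 0.0649
time_s: 12.95
ee_pos: [0.6023, 0.2514, 0.096]
ee_rot: [1.243, 1.188, -1.244]
ft_force: [-0.1, 0.3, 4.9]
finger_gap: 0.0648
time_s: 13.25
ee_pos: [0.6028, 0.2514, 0.095]
ee_rot: [1.243, 1.188, -1.244]
ft_force: [-2.6, -1.4, 11.6]
finger_gap: 0.0645
```

The force has risen from 5 to 11.6 N, so the stop is home. One slight extra press, then release straight out.

```bash

python3 -m creep '[{"tx":0.3,"ty":0.1,"tz":0,"yaw":0},{"tx":0.6,"ty":0.2,"tz":0,"yaw":0},{"tx":0.6,"ty":0.2,"tz":0,"yaw":0},{"tx":0.6,"ty":0.2,"tz":0,"yaw":0}]'
```

```text
time_s: 13.65
ee_pos: [0.6028, 0.2515, 0.0948]
ee_rot: [1.243, 1.188, -1.244]
ft_force: [-3.4, -1.9, 13.7]
finger_gap: 0.0651
```

```bash

python3 -m creep '[{"tx":-0.8,"ty":-0.3,"tz":0,"yaw":0},{"tx":-0.8,"ty":-0.3,"tz":0,"yaw":0},{"tx":-0.8,"ty":-0.3,"tz":0,"yaw":0},{"tx":-0.8,"ty":-0.3,"tz":0,"yaw":0}]' 0
python3 -m creep '[{"tx":-40,"ty":0,"tz":0,"yaw":0},{"tx":-90,"ty":0,"tz":0,"yaw":0},{"tx":-98,"ty":0,"tz":40,"yaw":0},{"tx":-98,"ty":5,"tz":90,"yaw":0},{"tx":-98,"ty":8,"tz":140,"yaw":0},{"tx":-98,"ty":10,"tz":190,"yaw":0},{"tx":-98,"ty":14,"tz":240,"yaw":0},{"tx":-80,"ty":18,"tz":290,"yaw":0},{"tx":-50,"ty":20,"tz":340,"yaw":0},{"tx":-20,"ty":20,"tz":388,"yaw":0},{"tx":-20,"ty":20,"tz":388,"yaw":0},{"tx":-20,"ty":20,"tz":388,"yaw":0}]'
python3 - <<'E'
from h import *
s=sense();im=viewer.grab_frame('wrist');save(im,'w7.png');print(s['ee_pos'])
for o in ring('ring_medium',s): print(o,totool(s,[o[1]/1e3-s['ee_pos'][0],o[2]/1e3-s['ee_pos'][1],0]).round(1))
b=viewer.grab_frame('side')
print([(d['xyz'],d['conf']) for d in look_for('side','ring_large')],[(d['xyz'],d['conf']) for d in look_for('side','stop')])
c=cv2.resize(b[100:175,250:350],None,fx=4,fy=4,interpolation=2)
save(np.hstack([c,cv2.resize(im,(400,300))]),'v7.png')
E
```

```text
time_s: 14.05
ee_pos: [0.6029, 0.2506, 0.0937]
ee_rot: [1.243, 1.187, -1.245]
ft_force: [-0.1, -0.4, -0.6]
finger_gap: 0.085
time_s: 15.25
ee_pos: [0.603, -0.1415, 0.1121]
ee_rot: [1.245, 1.186, -1.252]
ft_force: [0.7, 0.1, -0.7]
finger_gap: 0.0853
[ 0.60297042 -0.14152717  0.11207512]
(0.96, 500.1, -115.1, 30.1) [   0.4 -104.1  -21. ]
(0.79, 603.0, -140.1, 28.5) [-0.  -0.  -1.4]
(0.67, 585.6, -40.1, 30.3) [  -0.   -22.7 -100.4]
[([0.3759, -0.0345, 0.0126], 0.92)] [([0.7216, 0.233, 0.0166], 0.31)]
```

View pics/v7.png

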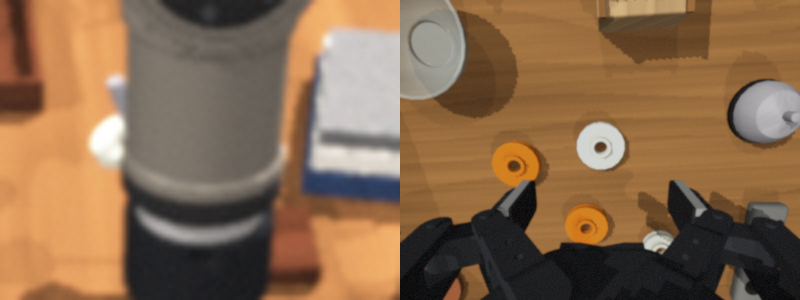

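The left side shows the large ring tilted on the prong. The right side shows the white medium ring centred ahead of the open fingers. Descending to grip it.

```bash

python3 -m creep '[{"tx":45,"ty":0,"tz":-1.4,"yaw":0},{"tx":85,"ty":0,"tz":-1.4,"yaw":0},{"tx":106,"ty":0,"tz":-1.4,"yaw":0},{"tx":111,"ty":0,"tz":-1.4,"yaw":0},{"tx":111,"ty":0,"tz":-1.4,"yaw":0}]'
python3 -m creep '[{"tx":0,"ty":0,"tz":0,"yaw":0},{"tx":0,"ty":0,"tz":0,"yaw":0},{"tx":0,"ty":0,"tz":0,"yaw":0},{"tx":0,"ty":0,"tz":0,"yaw":0},{"tx":0,"ty":0,"tz":0,"yaw":0},{"tx":0,"ty":0,"tz":0,"yaw":0},{"tx":0,"ty":0,"tz":0,"yaw":0}]' 1 20
```

```text
time_s: 16.0
ee_pos: [0.6055, -0.1351, 0.0035]
ee_rot: [1.243, 1.188, -1.242]
ft_force: [-0.1, -0.7, 1.0]
finger_gap: 0.0855
time_s: 16.7
ee_pos: [0.6066, -0.1366, 0.0056]
ee_rot: [1.245, 1.184, -1.242]
ft_force: [-1.8, 0.4, 8.6]
finger_gap: 0.054
```

The arm was pushed up slightly (tips touching the table), and the earlier reading was taken before the arm had settled. I'll regrip a little higher and recentred.

```bash

python3 -m creep '[{"tx":-3,"ty":0,"tz":0,"yaw":0},{"tx":-3,"ty":-1,"tz":0,"yaw":0},{"tx":-3,"ty":-2,"tz":0,"yaw":0},{"tx":-3,"ty":-2,"tz":0,"yaw":0}]' 0
python3 - <<'E'
from h import *
s=sense();im=viewer.grab_frame('wrist');print(s['ee_pos'],s['ft_force'])
for o in ring('ring_medium',s): print(o,totool(s,[o[1]/1e3-s['ee_pos'][0],o[2]/1e3-s['ee_pos'][1],0]).round(1))
E
```

```text
time_s: 17.1
ee_pos: [0.6028, -0.1364, 0.0063]
ee_rot: [1.244, 1.187, -1.244]
ft_force: [-0.8, -0.5, -0.9]
finger_gap: 0.0855
[ 0.60284166 -0.13635706  0.00630019] [-0.75369661 -0.49816889 -0.88155196]
(0.83, 591.8, -38.4, 30.6) [  0.  -15.7 -97.3]
(0.75, 603.2, -135.8, 29.5) [-0.   0.3 -0.6]
```

```bash

python3 -m creep '[{"tx":0,"ty":0,"tz":0,"yaw":0},{"tx":0,"ty":0,"tz":0,"yaw":0},{"tx":0,"ty":0,"tz":0,"yaw":0},{"tx":0,"ty":0,"tz":0,"yaw":0},{"tx":0,"ty":0,"tz":0,"yaw":0},{"tx":0,"ty":0,"tz":0,"yaw":0},{"tx":0,"ty":0,"tz":0,"yaw":0}]' 1 20
python3 - <<'E'
from h import *
s=sense();im=viewer.grab_frame('wrist');save(im,'w8.png');print(s['ee_pos'],s['ft_force'])
sat=im.max(2).astype(int)-im.min(2)
for r in range(225,330,8):
    q=np.where((im[r].min(1)>105)&(sat[r]<60))[0];q=q[(q>200)&(q<370)]; h=np.where(sat[r,265:303]>55)[0]+265
    print(r,(q.min(),q.max()) if len(q) else None,(h.min(),h.max()) if len(h) else None)
E
```

```text
time_s: 17.9
ee_pos: [0.6031, -0.1364, 0.0068]
ee_rot: [1.244, 1.186, -1.244]
ft_force: [-1.6, 0.2, 4.8]
finger_gap: 0.0539
[ 0.60313634 -0.13637109  0.00680293] [-1.55617306  0.16745266  4.75901775]
225 (np.int64(236), np.int64(326)) None
233 (np.int64(233), np.int64(332)) None
241 (np.int64(229), np.int64(335)) None
249 (np.int64(210), np.int64(356)) None
257 (np.int64(205), np.int64(360)) (np.int64(279), np.int64(293))
265 (np.int64(201), np.int64(365)) (np.int64(274), np.int64(294))
273 (np.int64(201), np.int64(369)) None
281 (np.int64(201), np.int64(368)) None
289 (np.int64(237), np.int64(328)) None
297 (np.int64(245), np.int64(321)) None
305 (np.int64(256), np.int64(308)) None
313 None (np.int64(265), np.int64(302))
321 None (np.int64(265), np.int64(302))
329 None (np.int64(265), np.int64(302))
```

```bash
python3 - <<'E'
import cv2
im=cv2.imread('pics/w8.png'); cv2.imwrite('pics/v8.png',cv2.resize(im[200:340,150:420],None,fx=2.9,fy=2.9,interpolation=2))
E
```

```text
(no output)
```

View pics/v8.png

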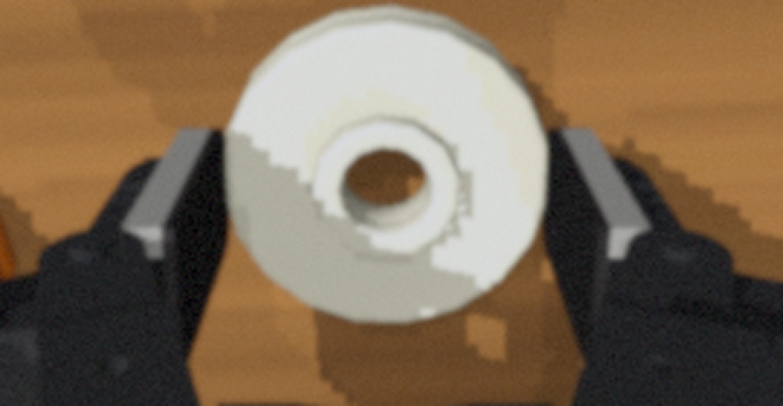

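The pads hold the ring only by its top few millimetres. I'll regrip 3 mm lower for a safer hold that still clears the large ring later.

```bash

python3 -m creep '[{"tx":1,"ty":0,"tz":0,"yaw":0},{"tx":3,"ty":0,"tz":0,"yaw":0},{"tx":3,"ty":0,"tz":0,"yaw":0}]' 0
python3 -m creep '[{"tx":0,"ty":0,"tz":0,"yaw":0},{"tx":0,"ty":0,"tz":0,"yaw":0},{"tx":0,"ty":0,"tz":0,"yaw":0},{"tx":0,"ty":0,"tz":0,"yaw":0},{"tx":0,"ty":0,"tz":0,"yaw":0},{"tx":0,"ty":0,"tz":0,"yaw":0},{"tx":0,"ty":0,"tz":0,"yaw":0}]' 1 25
python3 -m creep '[{"tx":-10,"ty":0,"tz":0,"yaw":0},{"tx":-50,"ty":0,"tz":0,"yaw":0},{"tx":-50,"ty":0,"tz":0,"yaw":0}]'
python3 - <<'E'
from h import *
s=sense();im=viewer.grab_frame('wrist');save(im,'w9.png');print(s['ee_pos'],s['ft_force'])
for d in cut_out('wrist','ring_medium')[:3]:
    ys,xs=np.where(d['pixels']);print(d['conf'],xs.min(),xs.max(),ys.min(),ys.max())
E
```

```text
time_s: 18.25
ee_pos: [0.6029, -0.1362, 0.0028]
ee_rot: [1.244, 1.187, -1.244]
ft_force: [-0.7, 0.7, 0.4]
finger_gap: 0.0858
time_s: 18.95
ee_pos: [0.6032, -0.1363, 0.0038]
ee_rot: [1.244, 1.186, -1.244]
ft_force: [-1.8, 0.9, 4.7]
finger_gap: 0.054
time_s: 19.25
ee_pos: [0.6067, -0.1368, 0.0582]
ee_rot: [1.247, 1.18, -1.238]
ft_force: [1.0, -0.2, 0.1]
finger_gap: 0.054
[ 0.60670759 -0.13677374  0.05815561] [ 1.03962241 -0.20940428  0.1168863 ]
0.95 235 290 327 344
0.85 98 182 220 296
0.66 225 339 203 313
```

```bash

python3 -m creep '[{"tx":-50,"ty":0,"tz":0,"yaw":0},{"tx":-100,"ty":-10,"tz":-30,"yaw":0},{"tx":-117,"ty":-20,"tz":-80,"yaw":0},{"tx":-117,"ty":-35,"tz":-130,"yaw":0},{"tx":-117,"ty":-50,"tz":-180,"yaw":0},{"tx":-117,"ty":-65,"tz":-230,"yaw":0},{"tx":-117,"ty":-75,"tz":-280,"yaw":0},{"tx":-117,"ty":-85,"tz":-330,"yaw":0},{"tx":-117,"ty":-91,"tz":-370,"yaw":0},{"tx":-117,"ty":-91,"tz":-388,"yaw":0},{"tx":-117,"ty":-91,"tz":-388,"yaw":0},{"tx":-117,"ty":-91,"tz":-388,"yaw":0}]'
python3 -m creep '[{"tx":0,"ty":0,"tz":0,"yaw":0},{"tx":0,"ty":0,"tz":0,"yaw":0}]'
cat >> h.py <<'E'
def tipscan(fn,r0=115,r1=175):
    s=sense();im=viewer.grab_frame('wrist');save(im,fn);print(s['ee_pos'],s['finger_gap']);im=im.astype(int)
    sat=im.max(2)-im.min(2)
    for r in range(r0,r1,3):
        q=np.where((sat[r,250:320]<45))[0]+250; print(r,(q.min(),q.max()) if len(q) else None,end=' ')
    print()
    return s,im,sat
E
python3 - <<'E'
from h import *
s,im,sat=tipscan('w10.png')
for d in cut_out('wrist','ring_medium')[:3]:
    ys,xs=np.where(d['pixels']);print(d['conf'],xs.min(),xs.max(),ys.min(),ys.max())
E
```

```text
time_s: 20.55
ee_pos: [0.5298, 0.2556, 0.1692]
ee_rot: [1.241, 1.188, -1.245]
ft_force: [0.5, -1.3, -0.7]
finger_gap: 0.0547
time_s: 20.75
ee_pos: [0.5308, 0.2536, 0.1699]
ee_rot: [1.245, 1.185, -1.247]
ft_force: [0.2, -0.5, -0.5]
finger_gap: 0.0542
[0.53084309 0.2536066  0.16988961] 0.05422380262046685
115 (np.int64(250), np.int64(319)) 118 (np.int64(250), np.int64(319)) 121 (np.int64(250), np.int64(319)) 124 (np.int64(250), np.int64(319)) 127 (np.int64(250), np.int64(319)) 130 (np.int64(250), np.int64(319)) 133 (np.int64(250), np.int64(319)) 136 (np.int64(250), np.int64(319)) 139 (np.int64(250), np.int64(319)) 142 (np.int64(250), np.int64(319)) 145 (np.int64(250), np.int64(319)) 148 (np.int64(250), np.int64(318)) 151 (np.int64(250), np.int64(315)) 154 (np.int64(250), np.int64(311)) 157 (np.int64(254), np.int64(307)) 160 (np.int64(260), np.int64(302)) 163 (np.int64(269), np.int64(293)) 166 None 169 None 172 None 
0.84 227 339 204 313
0.62 549 559 104 142
```

```bash

python3 -m creep '[{"tx":0,"ty":38,"tz":-2.2,"yaw":0},{"tx":12,"ty":38,"tz":-2.2,"yaw":0},{"tx":12,"ty":38,"tz":-2.2,"yaw":0},{"tx":12,"ty":38,"tz":-2.2,"yaw":0}]'
python3 -m creep '[{"tx":2,"ty":0,"tz":0,"yaw":0},{"tx":4,"ty":0,"tz":0,"yaw":0},{"tx":4,"ty":0,"tz":0,"yaw":0}]'
python3 -m creep '[{"tx":2,"ty":0,"tz":0,"yaw":0},{"tx":4,"ty":0,"tz":0,"yaw":0},{"tx":4,"ty":0,"tz":0,"yaw":0}]'
```

```text
time_s: 21.25
ee_pos: [0.5677, 0.2556, 0.1578]
ee_rot: [1.243, 1.187, -1.245]
ft_force: [0.0, -1.0, -0.2]
finger_gap: 0.0539
time_s: 21.55
ee_pos: [0.5682, 0.2562, 0.1545]
ee_rot: [1.244, 1.187, -1.243]
ft_force: [-0.9, 0.7, 0.6]
finger_gap: 0.0544
time_s: 21.85
ee_pos: [0.5679, 0.2564, 0.1503]
ee_rot: [1.243, 1.188, -1.244]
ft_force: [-4.3, 1.1, 3.5]
finger_gap: 0.0544
```

```bash

python3 -m creep '[{"tx":1.5,"ty":0,"tz":0,"yaw":0},{"tx":3,"ty":0,"tz":0,"yaw":0},{"tx":3,"ty":0,"tz":0,"yaw":0}]'
python3 -m creep '[{"tx":1.5,"ty":0,"tz":0,"yaw":0},{"tx":2.5,"ty":0,"tz":0,"yaw":0},{"tx":2.5,"ty":0,"tz":0,"yaw":0}]'
python3 -m creep '[{"tx":-10,"ty":-8,"tz":2.4,"yaw":0},{"tx":-19,"ty":-38,"tz":2.4,"yaw":0},{"tx":-19,"ty":-38,"tz":2.4,"yaw":0},{"tx":-19,"ty":-38,"tz":2.4,"yaw":0},{"tx":-19,"ty":-38,"tz":2.4,"yaw":0}]'
python3 - <<'E'
from h import *
s=sense();im=viewer.grab_frame('wrist');save(im,'w11.png');b=viewer.grab_frame('side');print(s['ee_pos'])
p=proj('side',s['ee_pos'])[0].astype(int);print(p)
c=cv2.resize(b[p[1]-35:p[1]+40,p[0]-40:p[0]+60],None,fx=4,fy=4,interpolation=2)
w=cv2.resize(im[110:320,190:380],None,fx=2,fy=2)
save(np.hstack([np.pad(c,((0,120),(0,0),(0,0))),w]),'v11.png')
E
```

```text
time_s: 22.15
ee_pos: [0.568, 0.2566, 0.1471]
ee_rot: [1.243, 1.188, -1.244]
ft_force: [-4.8, 0.7, 4.3]
finger_gap: 0.0543
time_s: 22.45
ee_pos: [0.5682, 0.2566, 0.1448]
ee_rot: [1.244, 1.188, -1.243]
ft_force: [-6.0, 2.6, 3.3]
finger_gap: 0.0543
time_s: 22.95
ee_pos: [0.5315, 0.2545, 0.1639]
ee_rot: [1.245, 1.185, -1.244]
ft_force: [0.2, 0.2, -0.6]
finger_gap: 0.0539
[0.53150865 0.25454753 0.16392521]
[259 114]
```

View pics/v11.png

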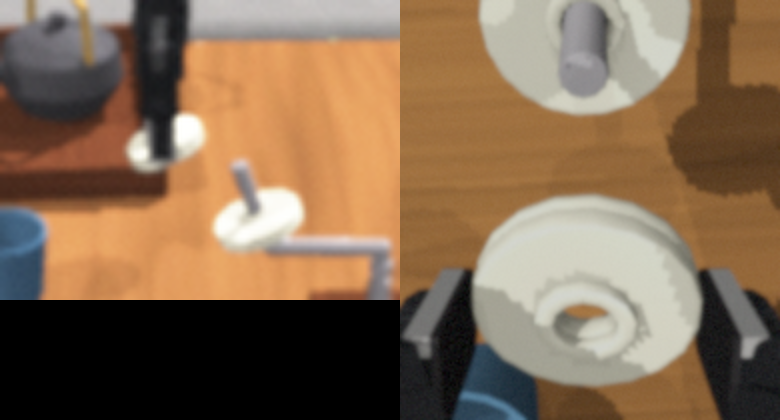

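The medium ring is tilted to match and the large ring sits low on the prong. Tip at (281.5,146), medium boss at (282.5,271). I'll insert with the same offset correction as before.

```bash

python3 -m creep '[{"tx":-8,"ty":25,"tz":-0.5,"yaw":0},{"tx":-8,"ty":50,"tz":-0.5,"yaw":0},{"tx":-8,"ty":50,"tz":-0.5,"yaw":0},{"tx":7,"ty":50,"tz":-0.5,"yaw":0},{"tx":7,"ty":50,"tz":-0.5,"yaw":0},{"tx":7,"ty":50,"tz":-0.5,"yaw":0}]'
python3 -m creep '[{"tx":4.7,"ty":1.7,"tz":0,"yaw":0},{"tx":9.4,"ty":3.4,"tz":0,"yaw":0},{"tx":9.4,"ty":3.4,"tz":0,"yaw":0}]'
python3 -m creep '[{"tx":1.4,"ty":0.5,"tz":0,"yaw":0},{"tx":2.8,"ty":1,"tz":0,"yaw":0},{"tx":2.8,"ty":1,"tz":0,"yaw":0}]'
```

```text
time_s: 23.65
ee_pos: [0.5791, 0.2534, 0.1555]
ee_rot: [1.241, 1.188, -1.246]
ft_force: [0.2, 0.4, 0.2]
finger_gap: 0.0544
time_s: 23.95
ee_pos: [0.5837, 0.253, 0.1467]
ee_rot: [1.243, 1.187, -1.245]
ft_force: [-0.2, -0.8, 0.1]
finger_gap: 0.054
time_s: 24.25
ee_pos: [0.5849, 0.2532, 0.1445]
ee_rot: [1.244, 1.186, -1.244]
ft_force: [-0.1, 0.1, -0.7]
finger_gap: 0.0542
```

```bash

python3 -m creep '[{"tx":1.9,"ty":0.7,"tz":0,"yaw":0},{"tx":3.8,"ty":1.4,"tz":0,"yaw":0},{"tx":3.8,"ty":1.4,"tz":0,"yaw":0}]'
python3 -m creep '[{"tx":1.9,"ty":0.7,"tz":0,"yaw":0},{"tx":3.8,"ty":1.4,"tz":0,"yaw":0},{"tx":5.6,"ty":2,"tz":0,"yaw":0},{"tx":5.6,"ty":2,"tz":0,"yaw":0}]'
```

```text
time_s: 24.55
ee_pos: [0.5862, 0.2531, 0.1404]
ee_rot: [1.244, 1.187, -1.244]
ft_force: [0.5, 0.1, -1.0]
finger_gap: 0.054
time_s: 24.95
ee_pos: [0.5882, 0.253, 0.1348]
ee_rot: [1.244, 1.187, -1.244]
ft_force: [0.6, 0.5, -0.8]
finger_gap: 0.0541
```

```bash

python3 -m creep '[{"tx":2.8,"ty":1,"tz":0,"yaw":0},{"tx":5.6,"ty":2,"tz":0,"yaw":0},{"tx":8.4,"ty":3.1,"tz":0,"yaw":0},{"tx":11.3,"ty":4.1,"tz":0,"yaw":0},{"tx":11.3,"ty":4.1,"tz":0,"yaw":0}]'
python3 -m creep '[{"tx":1.9,"ty":0.7,"tz":0,"yaw":0},{"tx":3.8,"ty":1.4,"tz":0,"yaw":0},{"tx":5.6,"ty":2,"tz":0,"yaw":0},{"tx":7.5,"ty":2.7,"tz":0,"yaw":0},{"tx":7.5,"ty":2.7,"tz":0,"yaw":0}]'
python3 -m creep '[{"tx":0.9,"ty":0.3,"tz":0,"yaw":0},{"tx":1.9,"ty":0.7,"tz":0,"yaw":0},{"tx":2.8,"ty":1,"tz":0,"yaw":0},{"tx":2.8,"ty":1,"tz":0,"yaw":0}]'
```

```text
time_s: 25.45
ee_pos: [0.5923, 0.2527, 0.1233]
ee_rot: [1.243, 1.187, -1.245]
ft_force: [0.8, 0.1, -0.1]
finger_gap: 0.0545
time_s: 25.95
ee_pos: [0.595, 0.2527, 0.116]
ee_rot: [1.244, 1.187, -1.244]
ft_force: [-0.8, -0.3, 0.5]
finger_gap: 0.0539
time_s: 26.35
ee_pos: [0.5961, 0.2527, 0.1134]
ee_rot: [1.244, 1.187, -1.244]
ft_force: [0.5, -1.0, -0.7]
finger_gap: 0.0544
```

```bash

python3 -m creep '[{"tx":0.9,"ty":0.3,"tz":0,"yaw":0},{"tx":1.9,"ty":0.7,"tz":0,"yaw":0},{"tx":1.9,"ty":0.7,"tz":0,"yaw":0}]'
python3 -m creep '[{"tx":0.9,"ty":0.3,"tz":0,"yaw":0},{"tx":1.4,"ty":0.5,"tz":0,"yaw":0},{"tx":1.4,"ty":0.5,"tz":0,"yaw":0}]'
python3 -m creep '[{"tx":0.9,"ty":0.3,"tz":0,"yaw":0},{"tx":1.4,"ty":0.5,"tz":0,"yaw":0},{"tx":1.4,"ty":0.5,"tz":0,"yaw":0}]'
```

```text
time_s: 26.65
ee_pos: [0.5966, 0.253, 0.1123]
ee_rot: [1.244, 1.187, -1.244]
ft_force: [-3.0, 0.0, 4.3]
finger_gap: 0.0547
time_s: 26.95
ee_pos: [0.5967, 0.2532, 0.1119]
ee_rot: [1.243, 1.187, -1.244]
ft_force: [-6.1, -1.4, 12.8]
finger_gap: 0.0543
time_s: 27.25
ee_pos: [0.5967, 0.2534, 0.1115]
ee_rot: [1.243, 1.188, -1.244]
ft_force: [-10.3, -3.1, 21.2]
finger_gap: 0.0546
```

It seated firmly: force rose steeply at z = 0.112, and the 11.5 mm underside height difference matches nesting. Backing off, releasing, and going to the small ring.

```bash

python3 -m creep '[{"tx":-1.6,"ty":-0.5,"tz":0,"yaw":0},{"tx":-2,"ty":-0.7,"tz":0,"yaw":0},{"tx":-2,"ty":-0.7,"tz":0,"yaw":0}]'
python3 -m creep '[{"tx":0,"ty":0,"tz":0,"yaw":0},{"tx":0,"ty":0,"tz":0,"yaw":0},{"tx":0,"ty":0,"tz":0,"yaw":0}]' 0
python3 -m creep '[{"tx":-40,"ty":0,"tz":0,"yaw":0},{"tx":-82,"ty":0,"tz":0,"yaw":0},{"tx":-82,"ty":-10,"tz":48,"yaw":0},{"tx":-82,"ty":-22,"tz":96,"yaw":0},{"tx":-82,"ty":-34,"tz":144,"yaw":0},{"tx":-82,"ty":-46,"tz":192,"yaw":0},{"tx":-82,"ty":-58,"tz":240,"yaw":0},{"tx":-82,"ty":-70,"tz":288,"yaw":0},{"tx":-80,"ty":-82,"tz":336,"yaw":0},{"tx":-60,"ty":-94,"tz":384,"yaw":0},{"tx":-40,"ty":-106,"tz":430,"yaw":0},{"tx":-20,"ty":-114,"tz":468,"yaw":0}]'
python3 -m creep '[{"tx":0,"ty":0,"tz":0,"yaw":0},{"tx":0,"ty":0,"tz":0,"yaw":0},{"tx":0,"ty":0,"tz":0,"yaw":0}]'
python3 - <<'E'
from h import *
s=sense();im=viewer.grab_frame('wrist');save(im,'w12.png');print(s['ee_pos'])
for o in ring('ring_small',s): print(o,totool(s,[o[1]/1e3-s['ee_pos'][0],o[2]/1e3-s['ee_pos'][1],0]).round(1))
E
```

```text
time_s: 27.55
ee_pos: [0.5967, 0.2531, 0.1121]
ee_rot: [1.244, 1.187, -1.244]
ft_force: [-4.1, -1.4, 8.1]
finger_gap: 0.0543
time_s: 27.85
ee_pos: [0.5972, 0.2526, 0.1107]
ee_rot: [1.244, 1.186, -1.244]
ft_force: [-0.2, -0.1, 0.6]
finger_gap: 0.0853
time_s: 29.05
ee_pos: [0.4606, -0.2116, 0.1308]
ee_rot: [1.244, 1.184, -1.243]
ft_force: [0.5, 0.6, 0.0]
finger_gap: 0.0855
time_s: 29.35
ee_pos: [0.462, -0.2083, 0.1312]
ee_rot: [1.244, 1.187, -1.242]
ft_force: [0.2, -0.4, -0.2]
finger_gap: 0.0855
[ 0.46199918 -0.20833138  0.13124915]
(0.87, 458.1, -210.8, 23.9) [-0.  -3.8  2.6]
```

```bash

python3 -m creep '[{"tx":40,"ty":-3.8,"tz":2.6,"yaw":0},{"tx":85,"ty":-3.8,"tz":2.6,"yaw":0},{"tx":115,"ty":-3.8,"tz":2.6,"yaw":0},{"tx":127,"ty":-3.8,"tz":2.6,"yaw":0},{"tx":127,"ty":-3.8,"tz":2.6,"yaw":0},{"tx":127,"ty":-3.8,"tz":2.6,"yaw":0}]'
python3 -m creep '[{"tx":0,"ty":0,"tz":0,"yaw":0},{"tx":0,"ty":0,"tz":0,"yaw":0},{"tx":0,"ty":0,"tz":0,"yaw":0},{"tx":0,"ty":0,"tz":0,"yaw":0},{"tx":0,"ty":0,"tz":0,"yaw":0},{"tx":0,"ty":0,"tz":0,"yaw":0},{"tx":0,"ty":0,"tz":0,"yaw":0},{"tx":0,"ty":0,"tz":0,"yaw":0}]' 1 25
python3 - <<'E'
from h import *
s=sense();im=viewer.grab_frame('wrist');save(im,'w13.png');print(s['ee_pos'],s['finger_gap'])
for d in cut_out('wrist','ring_small')[:2]:
    ys,xs=np.where(d['pixels']);print(d['conf'],xs.min(),xs.max(),ys.min(),ys.max())
E
```

```text
time_s: 30.05
ee_pos: [0.4585, -0.2117, 0.0051]
ee_rot: [1.244, 1.185, -1.242]
ft_force: [0.7, 0.4, -0.1]
finger_gap: 0.0855
time_s: 30.85
ee_pos: [0.4579, -0.2122, 0.0052]
ee_rot: [1.244, 1.185, -1.243]
ft_force: [-1.3, 0.4, 10.0]
finger_gap: 0.044
[ 0.45792913 -0.21215509  0.00522801] 0.04398281412772194
```

```bash

python3 -m creep '[{"tx":-30,"ty":0,"tz":0,"yaw":0},{"tx":-75,"ty":0,"tz":-15,"yaw":0},{"tx":-115,"ty":2,"tz":-45,"yaw":0},{"tx":-150,"ty":6,"tz":-80,"yaw":0},{"tx":-165,"ty":11,"tz":-128,"yaw":0},{"tx":-165,"ty":16,"tz":-176,"yaw":0},{"tx":-165,"ty":22,"tz":-224,"yaw":0},{"tx":-165,"ty":28,"tz":-272,"yaw":0},{"tx":-165,"ty":34,"tz":-320,"yaw":0},{"tx":-165,"ty":40,"tz":-368,"yaw":0},{"tx":-165,"ty":46,"tz":-416,"yaw":0},{"tx":-165,"ty":51,"tz":-460,"yaw":0}]'
python3 -m creep '[{"tx":0,"ty":0,"tz":-8,"yaw":0},{"tx":0,"ty":0,"tz":-8,"yaw":0},{"tx":0,"ty":0,"tz":-8,"yaw":0},{"tx":0,"ty":0,"tz":-8,"yaw":0}]'
python3 - <<'E'
from h import *
s=sense();im=viewer.grab_frame('wrist');save(im,'w14.png');print(s['ee_pos'],s['finger_gap'],R.from_rotvec(s['ee_rot']).as_matrix()[:2,1])
for d in cut_out('wrist','ring_small')[:2]:
    ys,xs=np.where(d['pixels']);print(d['conf'],xs.min(),xs.max(),ys.min(),ys.max())
E
```

```text
time_s: 32.15
ee_pos: [0.5298, 0.2476, 0.1693]
ee_rot: [1.244, 1.187, -1.243]
ft_force: [0.4, -0.7, -0.1]
finger_gap: 0.0439
time_s: 32.55
ee_pos: [0.5305, 0.2508, 0.1689]
ee_rot: [1.245, 1.184, -1.247]
ft_force: [1.4, 0.1, -0.5]
finger_gap: 0.0439
[0.5304594  0.25080505 0.16885093] 0.04387739329916287 [ 0.99874944 -0.04999562]
0.94 238 327 213 303
0.61 374 451 251 294
```

```bash

python3 -m creep '[{"tx":0,"ty":42,"tz":-5,"yaw":0},{"tx":11,"ty":42,"tz":-5,"yaw":0},{"tx":11,"ty":42,"tz":-5,"yaw":0},{"tx":11,"ty":42,"tz":-5,"yaw":0}]'
python3 -m creep '[{"tx":2,"ty":0,"tz":0,"yaw":0},{"tx":4,"ty":0,"tz":0,"yaw":0},{"tx":4,"ty":0,"tz":0,"yaw":0}]'
python3 -m creep '[{"tx":2,"ty":0,"tz":0,"yaw":0},{"tx":4,"ty":0,"tz":0,"yaw":0},{"tx":4,"ty":0,"tz":0,"yaw":0}]'
```

```text
time_s: 33.05
ee_pos: [0.5718, 0.2556, 0.1577]
ee_rot: [1.243, 1.187, -1.245]
ft_force: [-0.4, -0.4, -0.0]
finger_gap: 0.0438
time_s: 33.35
ee_pos: [0.5715, 0.2566, 0.1542]
ee_rot: [1.243, 1.187, -1.244]
ft_force: [-3.8, -1.4, 5.4]
finger_gap: 0.0437
time_s: 33.65
ee_pos: [0.5716, 0.2572, 0.1501]
ee_rot: [1.243, 1.188, -1.243]
ft_force: [-4.7, 0.9, 4.8]
finger_gap: 0.0443
```

```bash

python3 -m creep '[{"tx":1.5,"ty":0,"tz":0,"yaw":0},{"tx":2.2,"ty":0,"tz":0,"yaw":0},{"tx":2.2,"ty":0,"tz":0,"yaw":0}]'
python3 -m creep '[{"tx":-10,"ty":-8,"tz":2.8,"yaw":0},{"tx":-17,"ty":-40,"tz":2.8,"yaw":0},{"tx":-17,"ty":-40,"tz":2.8,"yaw":0},{"tx":-17,"ty":-40,"tz":2.8,"yaw":0},{"tx":-17,"ty":-40,"tz":2.8,"yaw":0}]'
python3 - <<'E'
from h import *
s=sense();im=viewer.grab_frame('wrist');save(im,'w15.png');b=viewer.grab_frame('side');print(s['ee_pos'])
p=proj('side',s['ee_pos'])[0].astype(int);print(p)
c=cv2.resize(b[p[1]-35:p[1]+40,p[0]-40:p[0]+60],None,fx=4,fy=4,interpolation=2)
w=cv2.resize(im[110:320,190:380],None,fx=2,fy=2)
save(np.hstack([np.pad(c,((0,120),(0,0),(0,0))),w]),'v15.png')
E
```

```text
time_s: 33.95
ee_pos: [0.572, 0.2573, 0.148]
ee_rot: [1.244, 1.188, -1.243]
ft_force: [-5.1, 1.1, 3.7]
finger_gap: 0.0442
time_s: 34.45
ee_pos: [0.5333, 0.2546, 0.1649]
ee_rot: [1.245, 1.185, -1.244]
ft_force: [-0.5, 0.1, -0.8]
finger_gap: 0.0437
[0.53329547 0.25460534 0.16492401]
[260 114]
```

View pics/v15.png

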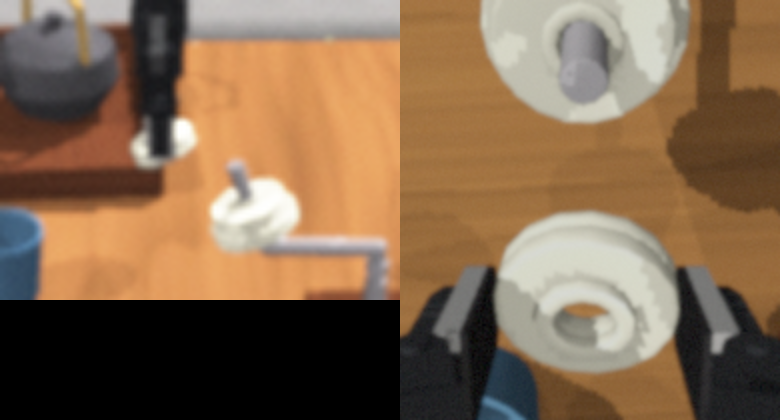

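The small ring is tilted likewise and the medium is nested on the large. Tip at (281.5,150), boss at (282.5,269). Inserting.

```bash

python3 -m creep '[{"tx":-8,"ty":24,"tz":-0.6,"yaw":0},{"tx":-8,"ty":48,"tz":-0.6,"yaw":0},{"tx":-8,"ty":48,"tz":-0.6,"yaw":0},{"tx":6.5,"ty":48,"tz":-0.6,"yaw":0},{"tx":6.5,"ty":48,"tz":-0.6,"yaw":0},{"tx":6.5,"ty":48,"tz":-0.6,"yaw":0}]'
python3 -m creep '[{"tx":4.7,"ty":1.7,"tz":0,"yaw":0},{"tx":9.4,"ty":3.4,"tz":0,"yaw":0},{"tx":9.4,"ty":3.4,"tz":0,"yaw":0}]'
python3 -m creep '[{"tx":1.4,"ty":0.5,"tz":0,"yaw":0},{"tx":2.8,"ty":1,"tz":0,"yaw":0},{"tx":2.8,"ty":1,"tz":0,"yaw":0}]'
```

```text
time_s: 35.15
ee_pos: [0.5789, 0.2536, 0.157]
ee_rot: [1.241, 1.188, -1.246]
ft_force: [-0.1, 0.2, 0.1]
finger_gap: 0.0442
time_s: 35.45
ee_pos: [0.5835, 0.2532, 0.148]
ee_rot: [1.243, 1.187, -1.245]
ft_force: [-0.4, 1.0, -0.7]
finger_gap: 0.0442
time_s: 35.75
ee_pos: [0.5847, 0.2535, 0.1459]
ee_rot: [1.244, 1.187, -1.244]
ft_force: [-0.2, -0.3, -1.6]
finger_gap: 0.044
```

```bash

python3 -m creep '[{"tx":1.9,"ty":0.7,"tz":0,"yaw":0},{"tx":3.8,"ty":1.4,"tz":0,"yaw":0},{"tx":3.8,"ty":1.4,"tz":0,"yaw":0}]'
python3 -m creep '[{"tx":2.8,"ty":1,"tz":0,"yaw":0},{"tx":5.6,"ty":2,"tz":0,"yaw":0},{"tx":8.4,"ty":3.1,"tz":0,"yaw":0},{"tx":11.3,"ty":4.1,"tz":0,"yaw":0},{"tx":11.3,"ty":4.1,"tz":0,"yaw":0}]'
python3 -m creep '[{"tx":0.9,"ty":0.3,"tz":0,"yaw":0},{"tx":1.9,"ty":0.7,"tz":0,"yaw":0},{"tx":2.8,"ty":1,"tz":0,"yaw":0},{"tx":2.8,"ty":1,"tz":0,"yaw":0}]'
```

```text
time_s: 36.05
ee_pos: [0.5861, 0.2533, 0.1419]
ee_rot: [1.244, 1.186, -1.244]
ft_force: [0.4, 0.3, -1.1]
finger_gap: 0.0441
time_s: 36.55
ee_pos: [0.5902, 0.253, 0.1303]
ee_rot: [1.244, 1.187, -1.245]
ft_force: [1.5, -0.6, 0.3]
finger_gap: 0.0439
time_s: 36.95
ee_pos: [0.5913, 0.2531, 0.128]
ee_rot: [1.244, 1.186, -1.244]
ft_force: [0.4, -1.1, -0.8]
finger_gap: 0.0441
```

```bash

python3 -m creep '[{"tx":0.9,"ty":0.3,"tz":0,"yaw":0},{"tx":1.9,"ty":0.7,"tz":0,"yaw":0},{"tx":1.9,"ty":0.7,"tz":0,"yaw":0}]'
python3 -m creep '[{"tx":0.5,"ty":0.2,"tz":0,"yaw":0},{"tx":0.9,"ty":0.3,"tz":0,"yaw":0},{"tx":0.9,"ty":0.3,"tz":0,"yaw":0}]'
```

```text
time_s: 37.25
ee_pos: [0.5919, 0.2531, 0.1261]
ee_rot: [1.244, 1.186, -1.244]
ft_force: [1.3, -1.1, 0.6]
finger_gap: 0.0442
time_s: 37.55
ee_pos: [0.5922, 0.2533, 0.1255]
ee_rot: [1.244, 1.187, -1.244]
ft_force: [-1.4, -0.3, 2.5]
finger_gap: 0.0435
```

```bash

python3 -m creep '[{"tx":0.5,"ty":0.2,"tz":0,"yaw":0},{"tx":0.9,"ty":0.3,"tz":0,"yaw":0},{"tx":0.9,"ty":0.3,"tz":0,"yaw":0}]'
python3 -m creep '[{"tx":0.4,"ty":0.1,"tz":0,"yaw":0},{"tx":0.4,"ty":0.1,"tz":0,"yaw":0}]'
```

```text
time_s: 37.85
ee_pos: [0.5924, 0.2535, 0.1251]
ee_rot: [1.244, 1.187, -1.243]
ft_force: [-3.5, -1.5, 6.2]
finger_gap: 0.0436
time_s: 38.05
ee_pos: [0.5925, 0.2536, 0.125]
ee_rot: [1.244, 1.187, -1.243]
ft_force: [-3.5, -2.2, 8.1]
finger_gap: 0.044
```

Seated at exactly the predicted height (0.125) with 8 N. Easing off, releasing, retracting.

```bash

python3 -m creep '[{"tx":-0.9,"ty":-0.3,"tz":0,"yaw":0},{"tx":-0.9,"ty":-0.3,"tz":0,"yaw":0}]'
python3 -m creep '[{"tx":0,"ty":0,"tz":0,"yaw":0},{"tx":0,"ty":0,"tz":0,"yaw":0},{"tx":0,"ty":0,"tz":0,"yaw":0},{"tx":0,"ty":0,"tz":0,"yaw":0}]' 0
python3 -m creep '[{"tx":-40,"ty":0,"tz":0,"yaw":0},{"tx":-80,"ty":0,"tz":0,"yaw":0},{"tx":-80,"ty":-40,"tz":0,"yaw":0},{"tx":-80,"ty":-60,"tz":0,"yaw":0},{"tx":-80,"ty":-60,"tz":0,"yaw":0},{"tx":-80,"ty":-60,"tz":0,"yaw":0}]'
python3 - <<'E'
from h import *
np.set_printoptions(precision=1,suppress=True)
s=sense();print(s['ee_pos'],s['ft_force'])
viewer.grab_frame('side');viewer.grab_frame('scene')
im=viewer.grab_frame('wrist');save(im,'final_w.png')
foot=np.array([.6067,.2517,.0932]);ax=np.array([-.3416,.016,.94])
for n,rr,sm in(('ring_large',33,5),('ring_medium',28,17),('ring_small',23,29)):
    for c in('side','scene','wrist'):
        mid=foot+ax*(sm+6)/1000
        print(n,c,'expected mid px',proj(c,mid,s)[0],[(round(d['conf'],2),np.argwhere(d['pixels']).mean(0)[::-1],d['pixels'].sum()) for d in cut_out(c,n)][:3])
# outline of stack in wrist image vs expected rim widths
for n,r,h in(('L',33,17),('M',28,29),('S',23,41),('bossS',12.5,45)):
    c=foot+ax*h/1000; e=np.array([.047,.9989,0]); print(n,proj('wrist',np.array([c+e*r/1000,c-e*r/1000,c]),s).tolist())
E
```

```text
time_s: 38.25
ee_pos: [0.5924, 0.2534, 0.1253]
ee_rot: [1.244, 1.187, -1.243]
ft_force: [-1.9, -0.9, 4.8]
finger_gap: 0.0439
time_s: 38.65
ee_pos: [0.5922, 0.2532, 0.1246]
ee_rot: [1.244, 1.187, -1.244]
ft_force: [-0.3, -0.6, 0.3]
finger_gap: 0.0853
time_s: 39.25
ee_pos: [0.5325, 0.256, 0.2051]
ee_rot: [1.244, 1.186, -1.243]
ft_force: [0.1, 0.2, -0.7]
finger_gap: 0.0855
[0.5 0.3 0.2] [ 0.1  0.2 -0.7]
ring_large side expected mid px [283.7 133.4] [(0.74, array([201.3, 223.1]), np.int64(406))]
ring_large scene expected mid px [380.2 318.9] [(0.58, array([378.5, 325.2]), np.int64(359)), (0.56, array([355.5, 206.5]), np.int64(505))]
ring_large wrist expected mid px [283.4 116.6] [(0.88, array([515.3, 291.8]), np.int64(1590)), (0.55, array([287.9,  96.1]), np.int64(1252))]
ring_medium side expected mid px [282.4 130.1] [(0.85, array([249.3, 245.7]), np.int64(379)), (0.77, array([283.4, 223.9]), np.int64(284)), (0.62, array([283.1, 132.5]), np.int64(79))]
ring_medium scene expected mid px [382.8 314.2] [(0.76, array([380.5, 319.1]), np.int64(241)), (0.72, array([282.9, 248.3]), np.int64(42
[... 327 characters left out ...]
7))]
ring_small scene expected mid px [385.5 309.4] [(0.59, array([385.7, 310.5]), np.int64(443))]
ring_small wrist expected mid px [283.5 128. ] [(0.6, array([282.8, 129.6]), np.int64(2897))]
L [[239.3734167015632, 119.23712586423528], [327.3986876481679, 119.23328742280557], [283.3874122545056, 119.2352065842126]]
M [[244.41343856637525, 124.93722136303532], [322.44132358361037, 124.93350658730276], [283.4284497589295, 124.93536392429081]]
S [[249.92526158713133, 131.1709081274014], [317.019816364156, 131.1674202055782], [283.47332915226366, 131.1691641254123]]
bossS [[264.9677914589058, 133.37983406301663], [302.01020169928773, 133.37785093744213], [283.4892374299028, 133.37884248733502]]
```

All three rings appear at their expected places on the prong, and the gripper is clear. Handing in.

```bash
python3 -c "
from cell import finish_job
print(finish_job())"
```

```text
the job is handed in; nothing more can be done
None
```

The three white rings are on the prong in order, large, medium, small, boss side up. I handed the job in at about 39.6 s; no verdict is reported.

Since the moves cannot tilt the tool, I pressed each ring lightly on the prong tip until it leaned about 20° in the grip. I then slid it down along the prong.

**Checks that agreed:**
- **Stop:** pushing it took about 5–6 N, then the force rose steeply to about 14 N, so I take it as home.
- **Medium ring:** it seated where nesting predicts, with its underside about 11.5 mm above the large ring's (11.3 mm expected). The press reached 21 N vertically, about 24 N in all, which was the highest reading in the job.
- **Small ring:** it seated within 1 mm of the predicted height at about 8 N.
- **Final images:** the small ring's masks lie within 2 px of its expected place in all three cameras.
- **Gripper:** it was open and clear at the end.

**Checks that failed or were weaker:**
- **Large ring:** its first insertion met the hole rim and needed a search of about 2 mm.
- **Large and medium masks:** partly hidden by the rings above, they came out 2–20 px from the expected centres. The network did not find the large ring on the prong in the side view.
- **Earlier miss:** the network also missed the small ring once, while it was in the grip.
- **Not checked:** I did not view a picture of the final stack, as the viewing limit was used up. I did not re-measure the other things on the table; no move went near them.

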